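# Walk the loaded crate back to the book rack

## Task

Walk the large, heavy, loaded wooden crate back across the desk to the book rack: push the left end of its front away from you until that end is clearly (3 to 5 cm) ahead of the right, then push the right end clearly ahead of the left, and go on in turn until its back stands square against the front of the rack. Keep the crate flat on the desk, and finish within the length of the rack.

Things in the scene. Friction and masses are not known exactly. Their poses are not given: they have to be found in the camera images.
- crate: open brown wooden crate, 120 mm deep (x), 220 wide (y), 60 high, white label on the front; stationery fixed in it below the rim; about 0.9 kg, slides at under 15 N. (The other wooden box, farther left, is only 80 x 120 x 40.) Origin: centre of underside; x front to back, y left, z up. Pushed 80 mm off its middle it turns about a point some 70 mm past its middle, so the far end swings back a little
- rack: fixed brown wooden rack of standing books, 340 mm long (y), 176 deep (x), up to 320 high; the front face of its 24 mm high base board is the unyielding stop (pressing on after contact only jams); panels and books lie 10 mm or more behind that face. Origin: middle of the base board's lower front edge; x into the rack, away from the robot, y left, z up. The crate starts 70 to 125 mm in front of it
- crate_back_left (a point): lower back left corner of the crate, at (60, 110, 0) mm in the crate's frame; axes as the crate's
- crate_back_right (a point): lower back right corner of the crate, at (60, -110, 0) mm in the crate's frame; axes as the crate's

How it is judged:
By the outcome, as a careful person would: the job done as asked, in the order asked, and still so for the second after the job is handed in, with the robot touching nothing.
It also fails if it takes over 54 s, if anything falls off the work surface, if the arm or the gripper's body presses on something with over 40 N, if the wrist force passes 120 N, or if a joint passes its speed limit or range.

## Robot

A 6-joint arm with a two-finger parallel gripper is mounted at the origin on a cart in front of the work surface, level with it; the furniture and walls round the work are solid. World frame = base frame: x ahead of the robot, y to its left, z up, the work surface at z = 0. Lengths are in mm, angles in rad, forces in N, time in s.
With the tool pointing down it reaches from about 400 to 925 mm from the base axis. Payload 12.5 kg.
Tool frame: the origin (TCP) lies midway between the tips of the shut fingers; the grasp point (between the pads) lies 19 mm behind it; z points along the fingers, y is the line along which they close (so a half turn about z gives the same grasp; the last joint's range is limited). The gripper opens to 95 mm and grips with 3 to 60 N. Pads are 20 mm wide; open, the fingers measure 119 mm over their backs; the gripper's body (75 mm by 180 mm) begins 59 mm behind the grasp point.
Start: joints at [1.083, 0.491, 1.559, -0, 1.092, -0.106], TCP at [232.855, 580.022, 214.661] pointing down, gripper open.
Joint ranges: [-3.1, 3.1], [-0.84, 2.19], [0.05, 2.79], [-1.13, 4.28], [0.06, 2.93], [-2.69, 2.69]. Speed limits (rad/s): [2.22, 2.22, 2.79, 3.14, 3.14, 3.14].

## Interface

Orientations are given as [roll, pitch, yaw] about the fixed x, y, z axes, in that order (R = Rz(yaw) Ry(pitch) Rx(roll)).
In Python, from cell import readout, eyes, env gives the robot as it stands.
- The arm moves only by the tool move_arm, never from a script. Its argument "plan" is a list of rows, each a list of 3 entries, a list of its own where there are three numbers: the turn, a rotation vector about the tool's x, y, z in degrees, then the shift along the tool's x, y, z in m, then the gripper command: -1 is shut, 1 is fully open, values between are in proportion. In form: [[[ax, ay, az], [x, y, z], jaw], ...]. A call has 1 to 5 rows; each row is the pose to reach, as a shift and turn from the pose commanded when the call began, along the tool's axes at that moment; what a row does not reach only later rows make up. A row lasts 1/8 s, in which the tool goes at most 62.5 mm and 10.7 degrees, less where a joint would pass 70% of its speed; a pose out of reach is approached as far as the arm can. A call with a gripper value outside its range is refused whole. The fingers move at their own pace and stop on an object; the grip force is fixed at half the most. Time passes only in rows, so rows that repeat a pose let the fingers close. It gives the time, the measured TCP pose, the force, the opening and the grip force at its end, in the units of the state.
- readout.state(): the state, without advancing time (a new reading comes with each control period).
- eyes.read_camera(name): name is "scene" or "top" or "wrist"; returns a dict with "img" (480x640x3 uint8, red, green, blue), "K" (3x3 intrinsics, pixels), "extrinsics" (4x4, takes a point from camera to world coordinates). Camera axes: x right, y up, looking along -z (the intrinsics and any distortion apply to the point x, -y, -z); pixel columns grow to the right and rows downward; lengths in mm; the calibration is good to about 2 mm. A picture is of the moment at which its call begins. There is no depth.
- env.job_done(): hands the job in; it is judged then, once.
Trained networks look in a picture, given as the dict that the camera call returned (one of the last four; its "shot" number tells which), for a name from the list of things; names that differ only in an ending like _2 or _b are one class to them, and where a whole thing is asked for, a point or a joint stands for the part that bears it (a point fixed in the world has none). Each returns a list of dicts, best first, with "score" (0 to 1); they miss things now and then, are a little off and sometimes report something else, mostly with a low value. They report only what shows in the picture. A call takes as long as a camera call.
- eyes.cut_out(picture, name): "mask" (480x640 bool, what is visible of it) and "uv" ([column, row] in pixels, amid what is visible of it).
The state is a dict: "t": time; "joints": joint angles; "qvel": joint speeds; "tau": joint torques, N m; "eef_pos": TCP position; "tcp_rot": TCP orientation; "ft_force": force on the tool from outside, world axes, zero at the start; "moment": the same for the moment, N m; "opening": opening from 0.0 (shut) to 1.0 (fully open); "grip_force": force on a finger pad.
Only numpy, scipy, OpenCV 4.12 (cv2) and the standard library are available. Lean on these libraries where they do the work, as an engineer would, in place of code of your own. Each camera call takes 0.05 s, during which the arm holds its last target. There are 200 camera calls.

## Working session

There is one attempt and no reset: what is moved stays moved. The work goes in short steps, Python scripts to look and compute and a tool call to move; the robot and the scene stay as the last step left them, time stands still between calls to the robot, and variables do not carry over. Pictures are saved under pics/ and viewed, at most 10 in all, crops included, and the job is handed in when it is done.

Besides the shell and the picture viewer there is one more tool, called after ">>>" as name(argument=value, ...), one argument or row to a line, values as JSON. move_arm: Moves the arm, as the interface text tells. Its arguments: {"type":"object","properties":{"plan":{"type":"array","items":{"type":"array"}}},"required":["plan"]}

```bash
mkdir -p pics; ls
python3 - <<'E'
from cell import readout, eyes, env
import cv2,numpy as np
s=readout.state();print(s)
for n in ["scene","top"]:
    p=eyes.read_camera(n)
    print(n,p["K"].tolist(),np.round(p["extrinsics"],3).tolist(),[k for k in p])
    im=p["img"][:,:,::-1].copy()
    for name in ["crate","rack"]:
        for r in eyes.cut_out(p,name)[:2]:
            print(name,r["score"],r["uv"],r["mask"].sum())
            if r["score"]>.4:
                c,_=cv2.findContours(r["mask"].astype(np.uint8),0,1);cv2.drawContours(im,c,-1,(0,255,0) if name=="crate" else (0,0,255),1)
    cv2.imwrite(f"pics/{n}0.png",im)
E
```

```text
pics
{'t': 0.0, 'joints': array([ 1.08337866e+00,  4.91553033e-01,  1.55945950e+00,  6.15709669e-06,
        1.09171303e+00, -1.05574187e-01]), 'qvel': array([ 3.53297252e-04, -2.16243427e-03,  2.02025023e-03, -7.56246707e-04,
        9.29718493e-04, -8.72564356e-05]), 'tau': array([-2.79250850e-05, -6.12619114e+01, -2.58198380e+01,  6.92574657e-02,
        4.81156097e-02, -1.01840021e-04]), 'eef_pos': array([232.73850631, 579.77771598, 214.06234708]), 'tcp_rot': array([-3.14046662e+00, -1.24814872e-04,  2.75974627e+00]), 'ft_force': array([-0.31300881, -0.82659843, -0.57507005]), 'moment': array([-0.01193003,  0.02353089, -0.00640986]), 'grip_force': 0.0, 'opening': 1.0052482339807267}
scene [[544.4032644348245, 0.0, 327.44106754783047], [0.0, 544.4032644348245, 233.609570221062], [0.0, 0.0, 1.0]] [[0.848, 0.407, -0.34, 342.719], [-0.53, 0.67, -0.52, -515.302], [0.016, 0.621, 0.784, 705.767], [0.0, 0.0, 0.0, 1.0]] ['img', 'K', 'extrinsics', 'shot']
crate 0.97 [293.6, 261.3] 12487
rack 0.66 [416.8, 129.3] 46340
top [[459.926547556587, 0.0, 324.0888173776035], [0.0, 459.926547556587, 236.37596388225268], [0.0, 0.0, 1.0]] [[-0.018, 0.998, -0.061, 592.462], [-1.0, -0.019, -0.017, -87.022], [-0.018, 0.06, 0.998, 876.707], [0.0, 0.0, 0.0, 1.0]] ['img', 'K', 'extrinsics', 'shot']
crate 0.68 [332.3, 280.6] 8357
rack 0.82 [291.5, 127.0] 34337
```

View pics/scene0.png

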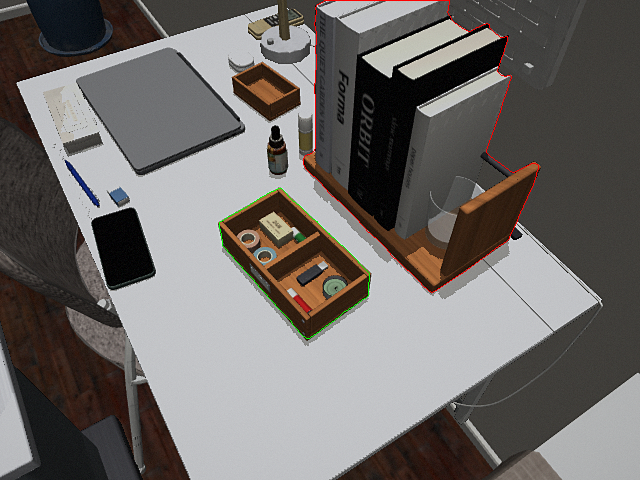

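View pics/top0.png

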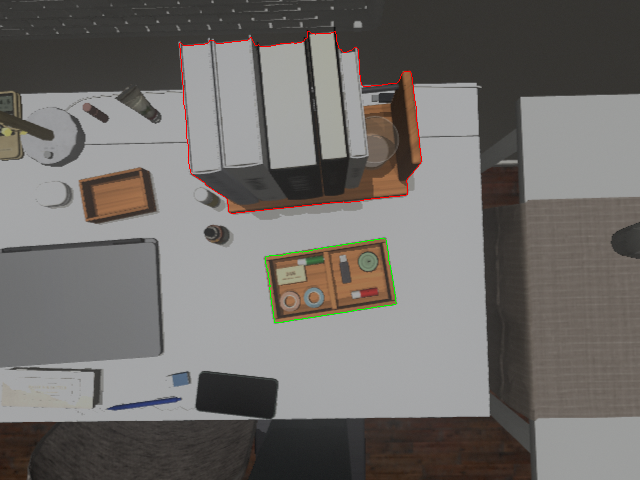

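The crate is outlined in green: top view corners about (265,256), (386,239), (395,303), (275,321). The lower front edge of the rack runs from (229,213) to (408,195). The small bottle at (216,234) stands just left of the rack. Next I fit both poses by silhouette.

```bash
cat > h.py <<'E'
from cell import readout, eyes, env
import cv2,numpy as np,json,os
from scipy.optimize import minimize
def proj(p,P):
    E=p["extrinsics"];c=(np.asarray(P,float)-E[:3,3])@E[:3,:3]
    q=np.c_[c[:,0],-c[:,1],-c[:,2]]@p["K"].T
    return q[:,:2]/q[:,2:]
def onz(p,uv,z=0):
    uv=np.atleast_2d(uv);d=np.c_[uv,np.ones(len(uv))]@np.linalg.inv(p["K"]).T
    d=(d*[1,-1,-1])@p["extrinsics"][:3,:3].T;o=p["extrinsics"][:3,3]
    return o+d*((z-o[2])/d[:,2:])
BOX=np.array([[x,y,z] for x in(-60,60) for y in(-110,110) for z in(0,60)],float)
def place(q,P):
    c,s=np.cos(q[2]),np.sin(q[2]);P=np.atleast_2d(P)
    return P@np.array([[c,-s,0],[s,c,0],[0,0,1]]).T+[q[0],q[1],0]
def hull(p,q):
    h=cv2.convexHull(proj(p,place(q,BOX)).astype(np.float32))
    m=np.zeros((480*4,640*4),np.uint8);cv2.fillConvexPoly(m,np.round((h+.5)*64-8).astype(np.int32),1,shift=4)
    return cv2.resize(m.astype(np.float32),(640,480),interpolation=cv2.INTER_AREA)
def fit(ps,q0,w=1.):  # w: weight of hull pixels missing from the mask
    def cost(q):
        r=0
        for p,m in ps:
            h=hull(p,q);r+=(np.maximum(m-h,0).sum()+w*np.maximum(h-m,0).sum())/h.sum()
        return r
    r=minimize(cost,q0,method="Nelder-Mead",options=dict(initial_simplex=[np.add(q0,d) for d in([0,0,0],[25,0,0],[0,25,0],[0,0,.15])],xatol=.02,fatol=1e-5))
    return r.x,r.fun
def inrack(R,P):
    c,s=np.cos(R[2]),np.sin(R[2]);d=np.atleast_2d(P)[:,:2]-R[:2]
    return d@np.array([[c,-s],[s,c]])
def report(q,R):
    pts=dict(BL=[60,110,0],BR=[60,-110,0])
    a=inrack(R,place(q,[[60,110,0],[60,-110,0]]))
    print("crate",np.round(q[:2],1),"yaw",round(np.degrees(q[2]),2),"BL",a[0].round(1),"BR",a[1].round(1),"lead(L-R)",round(a[0,0]-a[1,0],1))
    print("front pushes L/R (+-85):",place(q,[[-60,85,0],[-60,-85,0]])[:,:2].round(1).tolist())
def mask(p,n):
    r=eyes.cut_out(p,n);return (r[0]["mask"].astype(np.float32),r[0]["score"]) if r else (None,0)
def look(cams=("top","scene"),w=1.,save=None,q0=None):
    D=json.load(open("w.json"));R=D["R"];q0=q0 or D["q"];ps=[]
    for n in cams:
        p=eyes.read_camera(n);m,s=mask(p,"crate")
        if s>.3:
            q,f=fit([(p,m)],q0,w);print(n,round(s,2),"fun",round(f,3));report(q,R[n] if isinstance(R,dict) else R)
            ps.append((p,m))
        if save:
            im=p["img"][:,:,::-1].copy()
            if s>.3:
                c,_=cv2.findContours((hull(p,q)>.5).astype(np.uint8),0,1);cv2.drawContours(im,c,-1,(0,255,0),1)
            cv2.imwrite(f"pics/{save}_{n}.png",im)
    D["q"]=list(q);json.dump(D,open("w.json","w"))
    s=readout.state();print("t",round(s["t"],2),s["eef_pos"].round(1),s["tcp_rot"].round(4),s["ft_force"].round(1))
E
python3 - <<'E'
from h import *
R={}
for n,cols,ends in(("top",(238,400),((229,213),(408,195))),("scene",(312,425),((305,160),(433,291)))):
    p=eyes.read_camera(n);m,s=mask(p,"rack")
    b=np.array([[c,np.where(m[:,c])[0].max()+.5] for c in range(*cols)],float)
    w=onz(p,b)
    vx,vy,x0,y0=cv2.fitLine(w[:,:2].astype(np.float32),cv2.DIST_HUBER,0,.01,.01).ravel()
    if vy<0: vx,vy=-vx,-vy
    yaw=np.arctan2(-vx,vy);nrm=np.array([vy,-vx])
    e=onz(p,ends)[:,:2];t=(e-[x0,y0])@[vx,vy]
    c=np.array([x0,y0])+t.mean()*np.array([vx,vy])
    R[n]=[*map(float,c),float(yaw)]
    print(n,s,np.round(c,1),"yaw",np.degrees(yaw).round(2),"len",np.ptp(t),"resid",np.abs((w[:,:2]-[x0,y0])@nrm).max())
q0=[*map(float,[*onz(p:=eyes.read_camera("top"),[[330,280]],30)[0,:2]]),.1]
json.dump(dict(R=R,q=q0),open("w.json","w"))
look()
E
```

```text
Traceback (most recent call last):
TypeError: 'NoneType' object is not subscriptable
```

```bash
python3 - <<'E'
s=open("h.py").read()
s=s.replace('''def mask(p,n):
    r=eyes.cut_out(p,n);return (r[0]["mask"].astype(np.float32),r[0]["score"]) if r else (None,0)
''','''def mask(cam,n):
    for i in range(3):
        p=eyes.read_camera(cam);r=eyes.cut_out(p,n)
        if r and r[0]["score"]>.3: return p,r[0]["mask"].astype(np.float32),r[0]["score"]
    return p,None,0
''').replace('p=eyes.read_camera(n);m,s=mask(p,"crate")','p,m,s=mask(n,"crate")')
open("h.py","w").write(s)
E
cat > rack.py <<'E'
from h import *
R={}
for n,cols,ends in(("top",(238,400),((229,213),(408,195))),("scene",(312,425),((305,160),(433,291)))):
    p,m,s=mask(n,"rack")
    if m is None: print(n,"missed");continue
    b=np.array([[c,np.where(m[:,c])[0].max()+.5] for c in range(*cols) if m[:,c].any()],float)
    w=onz(p,b)
    vx,vy,x0,y0=map(float,cv2.fitLine(w[:,:2].astype(np.float32),cv2.DIST_HUBER,0,.01,.01).ravel())
    if vy<0: vx,vy=-vx,-vy
    yaw=np.arctan2(-vx,vy);nrm=np.array([vy,-vx])
    e=onz(p,ends)[:,:2];t=(e-[x0,y0])@[vx,vy]
    c=np.array([x0,y0])+t.mean()*np.array([vx,vy])
    R[n]=[*map(float,c),float(yaw)]
    print(n,s,np.round(c,1),"yaw",np.degrees(yaw).round(2),"len",np.ptp(t),"resid",np.abs((w[:,:2]-[x0,y0])@nrm).max())
if "top" in R:
    R.setdefault("scene",R["top"])
    json.dump(dict(R=R,q=[*map(float,onz(eyes.read_camera("top"),[[330,280]],30)[0,:2]),.1]),open("w.json","w"))
    look()
E
python3 rack.py
```

```text
top 0.79 [707.4 -61.9] yaw 4.76 len 345.2034355267654 resid 2.429145001934687
scene 0.85 [708.1 -53.2] yaw 4.57 len 348.6487127960504 resid 1.399091990683212
top 0.91 fun 0.033
crate [564.4 -82.5] yaw 7.81 BL [-90.1 104.4] BR [ -78.4 -115.3] lead(L-R) -11.7
front pushes L/R (+-85): [[493.4, -6.5], [516.5, -174.9]]
scene 0.68 fun 0.023
crate [563.8 -80.4] yaw 7.42 BL [-91.6  97.2] BR [ -80.6 -122.5] lead(L-R) -10.9
front pushes L/R (+-85): [[493.3, -3.9], [515.3, -172.4]]
t 0.85 [232.9 580.  214.7] [3.1415 0.     2.7598] [-0.1  1.2 -0.2]
```

>>> move_arm(
  plan=[
    [[0,0,-5.3],[-0.027,-0.031,0],-1],
    [[0,0,-10.6],[-0.055,-0.063,0],-1],
    [[0,0,-15.9],[-0.082,-0.094,0],-1],
    [[0,0,-21.2],[-0.11,-0.125,0],-1],
    [[0,0,-26.6],[-0.137,-0.157,0],-1],
  ],
)

```text
t: 1.48
eef_pos: [301.8, 382.1, 214.8]
tcp_rot: [3.141, 0.0, -3.056]
ft_force: [-0.1, -0.0, 0.5]
opening: 0.532
grip_force: 0.0
```

>>> move_arm(
  plan=[
    [[0,0,0],[-0.01,-0.04,0],-1],
    [[0,0,0],[-0.02,-0.08,0],-1],
    [[0,0,0],[-0.03,-0.12,0],-1],
    [[0,0,0],[-0.04,-0.16,0],-1],
    [[0,0,0],[-0.05,-0.2,0],-1],
  ],
)

```text
t: 2.1
eef_pos: [368.2, 186.9, 214.9]
tcp_rot: [3.141, 0.001, -3.059]
ft_force: [0.8, 0.6, -0.2]
opening: 0.024
grip_force: 0.0
```

>>> move_arm(
  plan=[
    [[0,0,0],[-0.01,-0.04,0.01],-1],
    [[0,0,0],[-0.02,-0.08,0.03],-1],
    [[0,0,0],[-0.03,-0.12,0.05],-1],
    [[0,0,0],[-0.04,-0.16,0.08],-1],
    [[0,-5,0],[-0.05,-0.2,0.11],-1],
  ],
)

```text
t: 2.72
eef_pos: [435.6, -8.7, 104.0]
tcp_rot: [-3.141, 0.091, -3.059]
ft_force: [1.0, -0.1, -0.4]
opening: 0.004
grip_force: 0.0
```

Run:
```python
from h import *
look(("scene",),save="a")
```

```text
scene 0.8 fun 0.013
crate [564.3 -80.9] yaw 7.81 BL [-91.8  97. ] BR [ -79.4 -122.6] lead(L-R) -12.4
front pushes L/R (+-85): [[493.3, -4.9], [516.5, -173.3]]
t 2.83 [433.4  -9.6 102.5] [ 3.1411  0.0859 -3.0628] [-1.3  1.1  0.7]
```

>>> move_arm(
  plan=[
    [[0,0,0],[0.004,0,0.045],-1],
    [[0,0,0],[0.008,0,0.089],-1],
    [[0,0,0],[-0.007,0,0.0903],-1],
    [[0,0,0],[-0.022,0,0.0916],-1],
    [[0,0,0],[-0.032,0,0.0925],-1],
  ],
)

```text
t: 3.45
eef_pos: [476.2, -3.6, 17.1]
tcp_rot: [-3.141, 0.091, -3.058]
ft_force: [-0.2, 0.6, -0.3]
opening: 0.008
grip_force: 0.0
```

>>> move_arm(
  plan=[
    [[0,0,0],[-0.01,0.001,0.001],-1],
    [[0,0,0],[-0.02,0.004,0.002],-1],
    [[0,0,0],[-0.03,0.007,0.003],-1],
    [[0,0,0],[-0.038,0.01,0.0035],-1],
    [[0,0,0],[-0.046,0.012,0.004],-1],
  ],
)

```text
t: 4.08
eef_pos: [519.3, 12.2, 15.2]
tcp_rot: [3.141, 0.087, -3.059]
ft_force: [-2.4, 0.9, 0.4]
opening: 0.005
grip_force: 1.1
```

Run:
```python
from h import *
look(("scene","top"),save="b")
```

```text
scene 0.88 fun 0.118
crate [581.1 -80.2] yaw -6.93 BL [-48.   79.1] BR [ -91.9 -136.5] lead(L-R) 43.9
front pushes L/R (+-85): [[531.8, 11.4], [511.3, -157.3]]
top 0.94 fun 0.082
crate [582.2 -81.9] yaw -7.42 BL [-44.5  85.3] BR [ -90.9 -129.7] lead(L-R) 46.4
front pushes L/R (+-85): [[533.7, 10.1], [511.8, -158.4]]
t 4.28 [519.4  12.   15.3] [-3.1415  0.0881 -3.0589] [0.  0.5 0. ]
```

>>> move_arm(
  plan=[
    [[0,0,0],[0.025,0,-0.002],-1],
    [[0,0,0],[0.045,-0.03,-0.004],-1],
    [[0,0,0],[0.045,-0.08,-0.004],-1],
    [[0,0,0],[0.045,-0.13,-0.004],-1],
    [[0,0,0],[0.045,-0.172,-0.004],-1],
  ],
)

```text
t: 4.9
eef_pos: [488.2, -165.3, 15.5]
tcp_rot: [-3.141, 0.088, -3.06]
ft_force: [0.0, 0.4, 0.6]
opening: 0.004
grip_force: 0.0
```

Run:
```python
from h import *
look(("scene","top"),save="c")
```

```text
scene 0.65 fun 0.363
crate [618.1 -86.2] yaw -26.14 BL [15.4 38.3] BR [ -96.9 -150.9] lead(L-R) 112.3
front pushes L/R (+-85): [[601.7, 16.6], [526.8, -136.0]]
top 0.78 fun 0.04
crate [581.7 -82.3] yaw -6.99 BL [-45.8  85.6] BR [ -90.6 -129.8] lead(L-R) 44.8
front pushes L/R (+-85): [[532.5, 9.4], [511.8, -159.3]]
t 5.1 [ 487.7 -163.7   15.2] [ 3.1415  0.0873 -3.061 ] [-0.2  0.1  0.7]
```

View pics/c_scene.png

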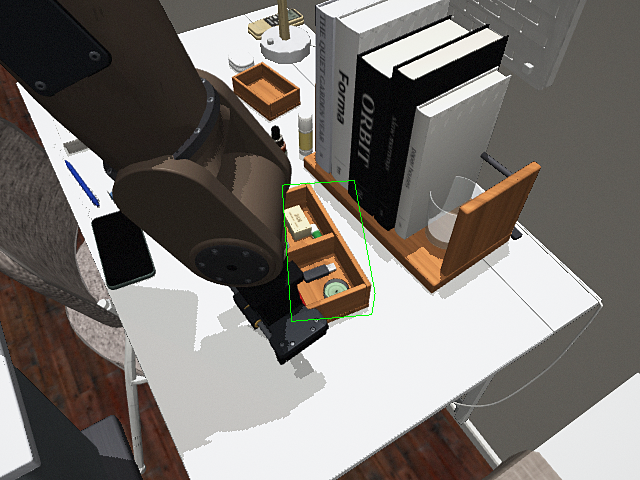

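The scene view is mostly blocked by the arm (only the crate's right end shows at about (335,290)). The top view fit is clean and gives the left leading by about 45 mm. Now I push the right end.

>>> move_arm(
  plan=[
    [[0,0,0],[-0.012,-0.001,0.001],-1],
    [[0,0,0],[-0.022,-0.005,0.002],-1],
    [[0,0,0],[-0.032,-0.009,0.003],-1],
    [[0,0,0],[-0.042,-0.013,0.004],-1],
    [[0,0,0],[-0.05,-0.016,0.0045],-1],
  ],
)

```text
t: 5.72
eef_pos: [540.2, -175.1, 15.1]
tcp_rot: [3.142, 0.087, -3.059]
ft_force: [-2.4, 0.2, 0.2]
opening: 0.004
grip_force: 1.1
```

>>> move_arm(
  plan=[
    [[0,0,0],[-0.005,-0.002,0.0005],-1],
    [[0,0,0],[-0.01,-0.004,0.001],-1],
    [[0,0,0],[-0.01,-0.004,0.001],-1],
  ],
)

```text
t: 6.1
eef_pos: [550.3, -178.4, 15.1]
tcp_rot: [-3.141, 0.088, -3.059]
ft_force: [0.8, -0.3, 0.0]
opening: 0.003
grip_force: 0.0
```

Run:
```python
from h import *
look(("top",),save="d")
```

```text
top 0.93 fun 0.122
crate [604.8 -79.4] yaw 13.28 BL [-60.7 108.7] BR [ -28.1 -108.8] lead(L-R) -32.6
front pushes L/R (+-85): [[526.9, -10.5], [565.9, -175.9]]
t 6.2 [ 550.  -178.3   15.1] [-3.1414  0.0879 -3.0593] [-0.7  0.8  0.8]
```

>>> move_arm(
  plan=[
    [[0,0,0],[-0.003,-0.001,0],-1],
    [[0,0,0],[-0.005,-0.002,0.0005],-1],
    [[0,0,0],[-0.005,-0.002,0.0005],-1],
  ],
)

```text
t: 6.58
eef_pos: [555.1, -179.8, 15.0]
tcp_rot: [-3.142, 0.087, -3.059]
ft_force: [-1.0, 0.3, 0.7]
opening: 0.006
grip_force: 0.6
```

>>> move_arm(
  plan=[
    [[0,0,0],[0.03,0,-0.0026],-1],
    [[0,0,0],[0.06,0.02,-0.005],-1],
    [[0,0,0],[0.07,0.07,-0.006],-1],
    [[0,0,0],[0.07,0.12,-0.006],-1],
    [[0,0,0],[0.07,0.16,-0.006],-1],
  ],
)

```text
t: 7.2
eef_pos: [471.8, -24.7, 15.1]
tcp_rot: [-3.141, 0.088, -3.059]
ft_force: [1.4, 0.6, 0.5]
opening: 0.004
grip_force: 0.0
```

Run:
```python
from h import *
look(("top","scene"),save="e")
```

```text
top 0.83 fun 0.014
crate [605.4 -80.8] yaw 13.2 BL [-60.1 107.3] BR [ -27.8 -110.3] lead(L-R) -32.3
front pushes L/R (+-85): [[527.5, -11.7], [566.4, -177.2]]
scene 0.89 fun 0.031
crate [605.1 -79.2] yaw 12.91 BL [-61.3  99.9] BR [ -29.4 -117.8] lead(L-R) -31.9
front pushes L/R (+-85): [[527.6, -9.7], [565.6, -175.4]]
t 7.4 [472.3 -25.7  15.1] [-3.1413  0.0884 -3.0575] [ 0.7  0.1 -0.2]
```

View pics/e_top.png

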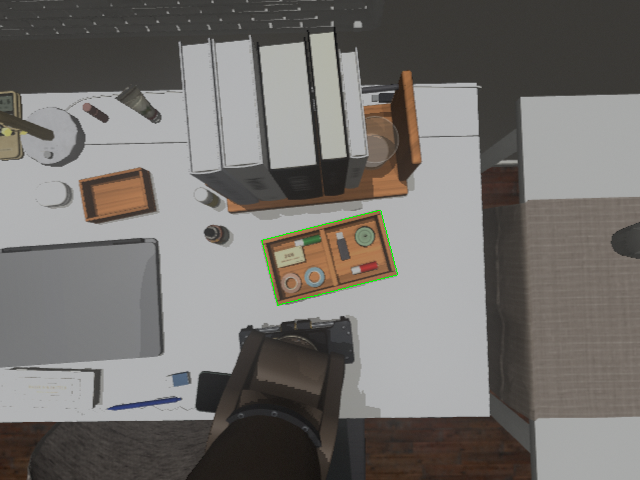

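The crate (top view corners (262,239), (381,212), (396,275), (278,304)) now has its right end ahead by only about 32 mm. I push the right end a little more so the lead is unmistakable.

>>> move_arm(
  plan=[
    [[0,0,0],[0,-0.05,0],-1],
    [[0,0,0],[0,-0.1,0],-1],
    [[0,0,0],[-0.005,-0.15,0.0005],-1],
    [[0,0,0],[-0.035,-0.16,0.003],-1],
    [[0,0,0],[-0.06,-0.16,0.005],-1],
  ],
)

```text
t: 8.02
eef_pos: [545.8, -183.6, 15.2]
tcp_rot: [-3.141, 0.088, -3.063]
ft_force: [-0.5, -0.9, 0.6]
opening: 0.005
grip_force: 0.0
```

>>> move_arm(
  plan=[
    [[0,0,0],[-0.008,0,0.0007],-1],
    [[0,0,0],[-0.013,-0.001,0.001],-1],
    [[0,0,0],[-0.016,-0.002,0.0014],-1],
    [[0,0,0],[-0.016,-0.002,0.0014],-1],
  ],
)

```text
t: 8.52
eef_pos: [560.7, -181.3, 15.1]
tcp_rot: [3.141, 0.087, -3.059]
ft_force: [-1.3, -0.5, 0.2]
opening: 0.004
grip_force: 0.7
```

>>> move_arm(
  plan=[
    [[0,0,0],[0.03,0,-0.0026],-1],
    [[0,0,0],[0.06,0.02,-0.005],-1],
    [[0,0,0],[0.075,0.07,-0.0065],-1],
    [[0,0,0],[0.075,0.12,-0.0065],-1],
    [[0,0,0],[0.075,0.16,-0.0065],-1],
  ],
)

```text
t: 9.15
eef_pos: [472.5, -26.6, 15.4]
tcp_rot: [-3.142, 0.088, -3.059]
ft_force: [0.0, -0.1, 0.3]
opening: 0.006
grip_force: 0.0
```

Run:
```python
from h import *
look(("top","scene"))
```

```text
top 0.84 fun 0.016
crate [607.5 -80. ] yaw 15.26 BL [-62.1 109.4] BR [ -22.  -106.9] lead(L-R) -40.1
front pushes L/R (+-85): [[527.2, -13.8], [572.0, -177.8]]
scene 0.58 fun 0.033
crate [607.4 -78.1] yaw 14.9 BL [-63.1 102.2] BR [ -23.6 -114.2] lead(L-R) -39.4
front pushes L/R (+-85): [[527.6, -11.4], [571.3, -175.7]]
t 9.35 [473.1 -27.6  15.3] [-3.1414  0.0882 -3.0574] [-0.5 -0.3  0.5]
```

>>> move_arm(
  plan=[
    [[0,0,0],[-0.018,0.005,0.0015],-1],
    [[0,0,0],[-0.036,0.011,0.003],-1],
    [[0,0,0],[-0.046,0.013,0.004],-1],
    [[0,0,0],[-0.056,0.017,0.005],-1],
    [[0,0,0],[-0.066,0.021,0.0058],-1],
  ],
)

```text
t: 9.98
eef_pos: [537.2, -1.7, 14.9]
tcp_rot: [3.141, 0.086, -3.06]
ft_force: [-3.3, 1.1, 0.5]
opening: 0.005
grip_force: 1.1
```

>>> move_arm(
  plan=[
    [[0,0,0],[-0.01,0.004,0.0009],-1],
    [[0,0,0],[-0.018,0.008,0.0016],-1],
    [[0,0,0],[-0.022,0.01,0.002],-1],
    [[0,0,0],[-0.022,0.01,0.002],-1],
  ],
)

```text
t: 10.48
eef_pos: [558.8, 10.4, 15.0]
tcp_rot: [-3.142, 0.088, -3.059]
ft_force: [-0.5, -0.4, -0.3]
opening: 0.003
grip_force: 0.0
```

Run:
```python
from h import *
look(("top","scene"),w=.3)
```

```text
top 0.63 fun 0.029
crate [627.9 -76.8] yaw -2.53 BL [-7.  93.3] BR [ -35. -125.] lead(L-R) 27.9
front pushes L/R (+-85): [[571.7, 10.8], [564.2, -159.1]]
scene 0.58 fun 0.045
crate [627.3 -75.2] yaw -2.48 BL [-9.3 86.3] BR [ -36.3 -132. ] lead(L-R) 27.0
front pushes L/R (+-85): [[571.0, 12.3], [563.7, -157.5]]
t 10.68 [558.4  10.1  15.1] [ 3.1416  0.0877 -3.0593] [0.4 0.6 0.2]
```

>>> move_arm(
  plan=[
    [[0,0,0],[-0.003,0.001,0.0002],-1],
    [[0,0,0],[-0.006,0.0025,0.0005],-1],
    [[0,0,0],[-0.006,0.0025,0.0005],-1],
  ],
)

```text
t: 11.05
eef_pos: [564.4, 13.3, 15.0]
tcp_rot: [3.142, 0.088, -3.059]
ft_force: [-0.3, 0.2, -0.4]
opening: 0.004
grip_force: 0.4
```

>>> move_arm(
  plan=[
    [[0,0,0],[0.025,0,-0.002],-1],
    [[0,0,0],[0.05,-0.03,-0.0044],-1],
    [[0,0,0],[0.05,-0.08,-0.0044],-1],
    [[0,0,0],[0.05,-0.12,-0.0044],-1],
    [[0,0,0],[0.05,-0.15,-0.0044],-1],
  ],
)

```text
t: 11.68
eef_pos: [527.0, -142.3, 15.2]
tcp_rot: [-3.141, 0.088, -3.06]
ft_force: [-0.9, -0.1, 0.1]
opening: 0.006
grip_force: 0.0
```

Run:
```python
from h import *
look(("top","scene"),w=.5,save="f")
```

```text
top 0.7 fun 0.011
crate [629.5 -75.5] yaw -4.75 BL [-1.4 91.5] BR [ -37.8 -125.4] lead(L-R) 36.3
front pushes L/R (+-85): [[576.7, 14.2], [562.7, -155.2]]
scene 0.75 fun 0.189
crate [659.1 -78.3] yaw -7.9 BL [31.5 73.4] BR [ -16.1 -141.4] lead(L-R) 47.5
front pushes L/R (+-85): [[611.3, 14.2], [588.0, -154.2]]
t 11.88 [ 526.5 -140.6   15. ] [ 3.1416  0.0875 -3.0602] [-0.4  0.1  0.5]
```

>>> move_arm(
  plan=[
    [[0,0,0],[-0.01,0.008,0.0009],-1],
    [[0,0,0],[-0.022,0.013,0.002],-1],
    [[0,0,0],[-0.031,0.011,0.0027],-1],
    [[0,0,0],[-0.039,0.007,0.0034],-1],
    [[0,0,0],[-0.047,0.003,0.0041],-1],
  ],
)

```text
t: 12.5
eef_pos: [573.6, -133.7, 15.0]
tcp_rot: [3.141, 0.087, -3.059]
ft_force: [-3.5, -0.1, 1.5]
opening: 0.002
grip_force: 1.7
```

Run:
```python
from h import *
look(("top",),w=.3)
```

```text
top 0.6 fun 0.043
crate [643.3 -77. ] yaw 4.25 BL [-4.1 99.8] BR [  -6.1 -120.2] lead(L-R) 2.0
front pushes L/R (+-85): [[577.2, 3.4], [589.8, -166.2]]
t 12.6 [ 574.4 -134.3   15.1] [-3.141   0.0886 -3.0595] [-0.1 -0.4 -0.1]
```

>>> move_arm(
  plan=[
    [[0,0,0],[-0.0015,0,0.0001],-1],
    [[0,0,0],[-0.003,-0.001,0.0002],-1],
    [[0,0,0],[-0.003,-0.001,0.0002],-1],
  ],
)

```text
t: 12.98
eef_pos: [576.2, -134.3, 15.1]
tcp_rot: [3.141, 0.087, -3.059]
ft_force: [-2.7, 0.3, 0.3]
opening: 0.008
grip_force: 1.2
```

>>> move_arm(
  plan=[
    [[0,0,0],[0.02,0,-0.0017],-1],
    [[0,0,0],[0.03,0.03,-0.0026],-1],
    [[0,0,0],[0.03,0.07,-0.0026],-1],
    [[0,0,0],[0.03,0.11,-0.0026],-1],
    [[0,0,0],[0.03,0.12,-0.0026],-1],
  ],
)

```text
t: 13.6
eef_pos: [536.6, -15.5, 15.3]
tcp_rot: [-3.142, 0.088, -3.057]
ft_force: [0.3, -0.5, -0.4]
opening: 0.001
grip_force: 0.0
```

Run:
```python
from h import *
look(("top","scene"),w=.5,save="g")
```

```text
top 0.92 fun 0.01
crate [643.5 -77.3] yaw 4.2 BL [-3.9 99.4] BR [  -6.  -120.6] lead(L-R) 2.2
front pushes L/R (+-85): [[577.5, 3.1], [589.9, -166.4]]
scene 0.56 fun 0.051
crate [643.8 -76. ] yaw 3.95 BL [-4.8 91.8] BR [  -7.2 -128.2] lead(L-R) 2.4
front pushes L/R (+-85): [[578.1, 4.7], [589.8, -164.9]]
t 13.8 [537.  -17.9  15.2] [-3.1414  0.0881 -3.0593] [ 0.6 -0.6  0.1]
```

View pics/g_top.png

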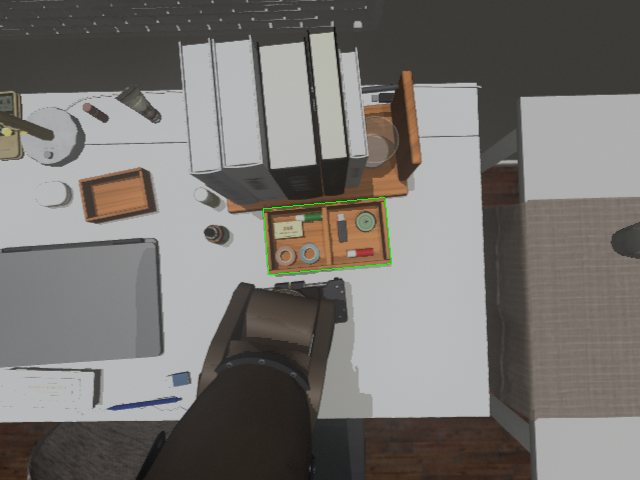

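The crate (top view (263,208), (384,198), (390,263), (269,273)) is nearly square, with a 4 to 6 mm gap to the base board. A short left push and then a right push should close it.

>>> move_arm(
  plan=[
    [[0,0,0],[-0.01,-0.01,0.0009],-1],
    [[0,0,0],[-0.024,-0.017,0.0021],-1],
    [[0,0,0],[-0.029,-0.017,0.0025],-1],
    [[0,0,0],[-0.032,-0.017,0.0028],-1],
    [[0,0,0],[-0.035,-0.017,0.003],-1],
  ],
)

```text
t: 14.42
eef_pos: [571.5, -30.9, 14.8]
tcp_rot: [3.141, 0.084, -3.059]
ft_force: [-14.5, -6.0, 8.1]
opening: 0.007
grip_force: 7.5
```

>>> move_arm(
  plan=[
    [[0,0,0],[-0.001,0,0.0001],-1],
    [[0,0,0],[-0.002,0,0.0002],-1],
  ],
)

```text
t: 14.68
eef_pos: [571.6, -30.9, 14.8]
tcp_rot: [3.14, 0.08, -3.059]
ft_force: [-17.3, -7.6, 11.7]
opening: 0.003
grip_force: 9.6
```

Run:
```python
from h import *
look(("top","scene"),w=.4)
```

```text
top 0.85 fun 0.048
crate [645.7 -76.3] yaw 3.1 BL [ 0.5 99. ] BR [  -5.9 -120.9] lead(L-R) 6.4
front pushes L/R (+-85): [[581.2, 5.3], [590.4, -164.5]]
scene 0.57 fun 0.096
crate [646.3 -76.7] yaw 2.7 BL [ 0.1 89.5] BR [  -7.1 -130.4] lead(L-R) 7.2
front pushes L/R (+-85): [[582.4, 5.4], [590.4, -164.4]]
t 14.88 [571.5 -30.8  14.7] [ 3.14    0.0802 -3.0587] [-16.1  -6.    9.2]
```

>>> move_arm(
  plan=[
    [[0,0,0],[0.02,0,-0.0017],-1],
    [[0,0,0],[0.02,-0.05,-0.0017],-1],
    [[0,0,0],[0.02,-0.1,-0.0017],-1],
    [[0,0,0],[0.01,-0.104,-0.0009],-1],
    [[0,0,0],[0.004,-0.104,-0.0003],-1],
  ],
)

```text
t: 15.5
eef_pos: [579.5, -134.9, 15.0]
tcp_rot: [3.141, 0.087, -3.06]
ft_force: [-4.4, -2.3, 0.6]
opening: 0.003
grip_force: 1.9
```

>>> move_arm(
  plan=[
    [[0,0,0],[-0.002,0,0.0002],-1],
    [[0,0,0],[-0.004,0,0.0003],-1],
    [[0,0,0],[-0.005,0,0.0004],-1],
  ],
)

```text
t: 15.88
eef_pos: [581.5, -133.4, 14.7]
tcp_rot: [3.14, 0.081, -3.057]
ft_force: [-19.4, -9.8, 9.7]
opening: 0.005
grip_force: 10.2
```

Run:
```python
from h import *
look(("top",),w=.4)
```

```text
top 0.8 fun 0.063
crate [648.5 -74.6] yaw 5.12 BL [ -0.5 102.6] BR [   0.9 -117.4] lead(L-R) -1.4
front pushes L/R (+-85): [[581.1, 4.7], [596.3, -164.6]]
t 15.97 [ 581.5 -133.5   14.7] [ 3.1397  0.0811 -3.0574] [-16.7  -8.3   7.7]
```

>>> move_arm(
  plan=[
    [[0,0,0],[0.02,0,-0.0017],-1],
    [[0,0,0],[0.05,0.01,-0.005],-1],
    [[0,0,0],[0.08,0.04,-0.02],-1],
    [[0,0,0],[0.1,0.08,-0.05],-1],
    [[0,0,0],[0.11,0.12,-0.09],-1],
  ],
)

```text
t: 16.6
eef_pos: [455.9, -22.8, 95.5]
tcp_rot: [3.141, 0.086, -3.059]
ft_force: [1.4, -0.1, 0.7]
opening: 0.006
grip_force: 0.0
```

>>> move_arm(
  plan=[
    [[0,0,0],[0.01,0.05,-0.03],-1],
    [[0,0,0],[0.02,0.1,-0.05],-1],
    [[0,0,0],[0.03,0.15,-0.07],-1],
    [[0,0,0],[0.03,0.2,-0.08],-1],
    [[0,0,0],[0.03,0.2,-0.08],-1],
  ],
)

```text
t: 17.23
eef_pos: [403.5, 175.0, 173.2]
tcp_rot: [3.141, 0.09, -3.053]
ft_force: [-0.8, 0.6, 0.8]
opening: 0.005
grip_force: 0.0
```

Run:
```python
from h import *
look(("top","scene"),w=.7,save="z")
a=cv2.imread("pics/z_top.png")[170:300,200:440];b=cv2.imread("pics/z_scene.png")[120:360,220:560]
a=cv2.resize(a,(680,368),interpolation=cv2.INTER_CUBIC)
cv2.imwrite("pics/za.png",a);
p=eyes.read_camera("scene")["img"][:,:,::-1][120:320,210:460];cv2.imwrite("pics/zb.png",cv2.resize(p,(750,600),interpolation=cv2.INTER_CUBIC))
```

```text
top 0.84 fun 0.02
crate [647.4 -74.9] yaw 4.85 BL [ -1.1 102.2] BR [  -0.7 -117.8] lead(L-R) -0.4
front pushes L/R (+-85): [[580.4, 4.8], [594.8, -164.6]]
scene 0.55 fun 0.014
crate [647.7 -73.9] yaw 4.24 BL [-1.3 93.9] BR [  -2.5 -126.1] lead(L-R) 1.3
front pushes L/R (+-85): [[581.6, 6.4], [594.1, -163.1]]
t 17.43 [404.1 171.1 172. ] [-3.1416  0.0868 -3.0593] [ 0.4 -0.2 -0.3]
```

View pics/zb.png

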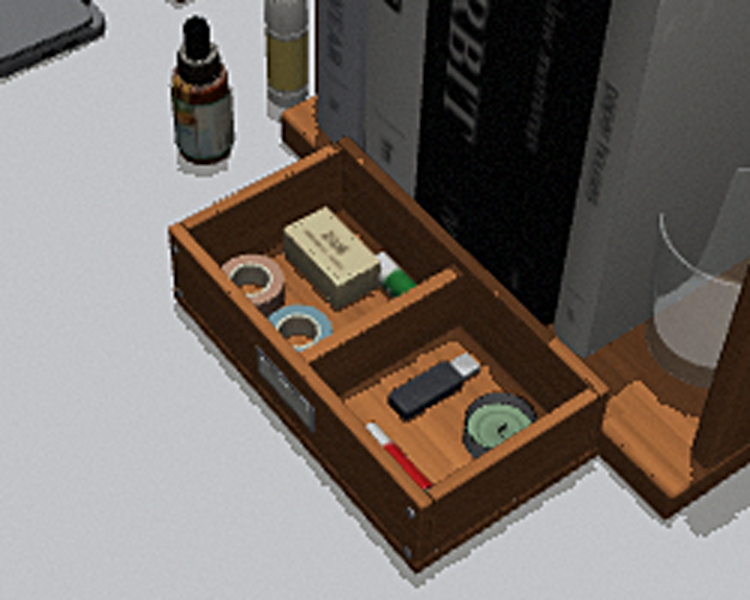

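The crate stands square on the base board, and its right back corner (pixel (603,400) in the crop) meets the board's face. The left end may have backed off about 1 mm, so I give one gentle seating press at the middle and then clear away.

>>> move_arm(
  plan=[
    [[0,0,0],[0,-0.05,0.01],-1],
    [[0,0,0],[0,-0.1,0.03],-1],
    [[0,0,0],[-0.015,-0.15,0.055],-1],
    [[0,0,0],[-0.03,-0.2,0.08],-1],
    [[0,0,0],[-0.03,-0.2,0.08],-1],
  ],
)

```text
t: 18.1
eef_pos: [457.8, -28.4, 93.5]
tcp_rot: [3.141, 0.085, -3.065]
ft_force: [-0.3, -0.1, -0.5]
opening: 0.005
grip_force: 0.0
```

>>> move_arm(
  plan=[
    [[0,0,0],[0,-0.02,0.03],-1],
    [[0,0,0],[-0.02,-0.04,0.06],-1],
    [[0,0,0],[-0.05,-0.065,0.083],-1],
    [[0,0,0],[-0.075,-0.065,0.086],-1],
    [[0,0,0],[-0.092,-0.065,0.088],-1],
  ],
)

```text
t: 18.73
eef_pos: [562.2, -81.4, 15.3]
tcp_rot: [3.141, 0.087, -3.06]
ft_force: [-0.7, -0.6, 0.6]
opening: 0.005
grip_force: 0.0
```

>>> move_arm(
  plan=[
    [[0,0,0],[-0.012,0,0.001],-1],
    [[0,0,0],[-0.016,0,0.0014],-1],
    [[0,0,0],[-0.018,0,0.0016],-1],
    [[0,0,0],[-0.02,0,0.0017],-1],
  ],
)

```text
t: 19.23
eef_pos: [577.2, -79.4, 15.4]
tcp_rot: [3.139, 0.078, -3.059]
ft_force: [-26.3, -10.7, 18.0]
opening: 0.005
grip_force: 13.5
```

>>> move_arm(
  plan=[
    [[0,0,0],[0.02,0,-0.0017],-1],
    [[0,0,0],[0.05,0.01,-0.005],-1],
    [[0,0,0],[0.08,0.04,-0.02],-1],
    [[0,0,0],[0.1,0.08,-0.05],-1],
    [[0,0,0],[0.11,0.12,-0.09],-1],
  ],
)

```text
t: 19.85
eef_pos: [452.7, 31.0, 96.0]
tcp_rot: [3.141, 0.085, -3.06]
ft_force: [0.6, -1.0, 0.4]
opening: 0.004
grip_force: 0.0
```

>>> move_arm(
  plan=[
    [[0,0,0],[0.01,0.05,-0.03],-1],
    [[0,0,0],[0.02,0.1,-0.05],-1],
    [[0,0,0],[0.03,0.13,-0.07],-1],
    [[0,0,0],[0.03,0.14,-0.08],-1],
    [[0,0,0],[0.03,0.14,-0.08],-1],
  ],
)

```text
t: 20.48
eef_pos: [406.9, 166.8, 173.2]
tcp_rot: [3.141, 0.089, -3.058]
ft_force: [0.1, 0.1, 0.3]
opening: 0.003
grip_force: 0.0
```

Run:
```python
from h import *
look(("top","scene"),w=.7,save="y")
```

```text
top 0.87 fun 0.012
crate [647.8 -75.3] yaw 4.66 BL [ -0.3 101.5] BR [  -0.6 -118.5] lead(L-R) 0.4
front pushes L/R (+-85): [[581.1, 4.6], [595.0, -164.9]]
scene 0.7 fun 0.012
crate [647.7 -73.8] yaw 4.56 BL [-1.9 94.3] BR [  -1.9 -125.7] lead(L-R) 0.0
front pushes L/R (+-85): [[581.1, 6.2], [594.6, -163.3]]
t 20.68 [406.8 165.8 172.1] [-3.1414  0.0861 -3.0605] [0.5 0.1 0.3]
```

Both cameras show the crate square and against the rack, well within its length, so I hand the job in.

```bash
python3 -c "
from cell import env
print(env.job_done())"
```

```text
the job is handed in; nothing more can be done
None
```

I walked the crate left, right, left, right back to the rack (leads about 45, 40 and 36 mm before squaring up), closed the last few mm with short pushes and a gentle press at the middle, and handed it in at about 21 s: both cameras show it square, within 2 mm of the base board and inside the rack's length.

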